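Snug down the exciter's hold-down nut with a ratchet spanner

TASK

One hold-down nut of the vibration exciter has worked loose. Take the ratchet spanner from the blue mat, drop its ring fully down over that nut and swing the handle back and forth, without lifting the ring off, until the nut is snug at about 0.8 newton metres (do not overtighten it); then lift the spanner off and lay it flat on the blue mat again, leaving everything else where it is.

Things in the scene. Friction and masses are not known exactly. Their poses are not given: they have to be found in the camera images.
- wrench: The ratchet spanner on the mat: bright steel, 265 mm long, about 0.48 kg, a closed ring at one end and an open jaw (45 mm wide) at the other; right side up for tightening. Origin: under the middle of the handle, level with the underside of ring and jaw; x along the handle to the ring, z up. It balances 20 mm from its origin towards the ring.
- grip (a point): Middle of the handle, 8 mm above the spanner's origin. The handle is straight and 18 mm wide (y), from 2.5 to 13.5 mm above the underside, from x = -80 to +60 mm of the spanner.
- ring (a point): Centre of the ring, on its underside, at x = +105 mm of the spanner. Ring 58 mm across, 17 thick; hexagon through hole 31 across flats, mouth bevelled 1.5 mm. Swung clockwise from above it drives the nut; swung back it clicks (every 10 degrees, under 0.1 N m) and the hole stays put. 10 to 25 degrees of a driving swing are lost before it bites. Hole and nut start at any angle to each other.
- nut: The loose nut, steel, at the foot plate's corner nearest the robot and to its right (exciter x = -105, y = -125 mm). 30 mm across flats, hexagon 14 mm high, then a round collar 24 to 27 across up to 19 mm; the stud ends 7 to 9 mm above that. Origin: centre of its underside, 52.7 to 53.4 mm above the desk at the start; z up, x to a corner. Tightens clockwise from above.
- nut_corner (a point): A corner of the loose nut, 17.3 mm from its axis, 7 mm above its underside. The nut drags at 0.35 N m (locking insert) and goes down 2.5 mm a turn; it must turn 100 to 210 degrees to touch its washer. From there turning it takes 0.65 N m, climbing by 0.5 N m per rad. These are torques while it turns; a hand that has stopped feels about a fifth less. It stays where it is left.
- stud: The loose nut's stud with its split spring washer (34 mm across, 4 mm thick, top 52 mm above the desk), both fixed. Origin: on the axis, on the foot plate, 48 mm above the desk; z up, its yaw means nothing. The stud ends 32 mm above its origin. A ring fully home has its underside within 3 mm of the washer's top.
- shaker: The vibration exciter, fixed: a dark drum 140 mm across in a grey yoke on a foot plate (260 x 300, top 48 mm above the desk) on a dark slab (300 x 340, top 36). Origin: centre of the slab's underside; x along its 300 mm side, away from the robot, z up. Studs at x = +-105, y = +-125 mm; three nuts are tight. Drum and yoke: within 120 mm of (35, 25), up to 220 high.
- mat: The blue desk mat, 360 x 260 x 3 mm, fixed to the desk. Origin: centre of its underside; x along the 360 mm side, z up.
- spanner: A plain small spanner, 150 mm long and 8 mm high, lying on the mat; leave it. Origin: under its middle.
- spare_nut: A spare nut of the same size lying on the mat; leave it. Origin: centre of its underside.
- accelerometer: A steel accelerometer, 20 mm across and 26 mm high, standing on the foot plate near the middle of its edge towards the robot; leave it. Origin: centre of its underside.
- calibrator: A black sound calibrator, a stepped cylinder 48 mm across and 82 mm high, standing on the desk; leave it. Origin: centre of its underside.
- dosimeter0: A black dosimeter, 55 x 75 x 28 mm, lying on the desk; leave it. Origin: centre of its underside.
- dosimeter1: A second dosimeter of the same kind; leave it. Origin: centre of its underside.
- mug: A white mug, 80 mm across and 92 mm high; leave it. Origin: centre of its underside.
- mouse: A black computer mouse, 105 x 60 x 30 mm, lying on the desk; leave it. Origin: centre of its underside.

How it is judged (in metres and radians):
On the way, in this order (a step that is already met when the one before it is completed fails the run):
1. the ring is fully down over the loose nut (underside less than 5 mm above the washer's top) (horizontal distance between ring and nut below 0.003 m and z of ring in the frame of stud below 0.009 m and angle between the z axis of wrench and the z axis of nut, either way round below 0.12 rad), for 0.2 s.
2. the nut is snug (turned 0.1 to 1 rad past touching its washer, 0.7 to 1.15 N m) with the ring still on it (all of step 1 and z of nut in the frame of stud between 0.00358 and 0.00396 m), for 0.2 s.
At the end, for the whole second after the job is handed in: The nut is snug (turned 0.1 to 1 rad past touching its washer, 0.7 to 1.15 N m). The spanner lies flat (tilt under 0.08 rad), right side up, at rest on the blue mat, its origin within 150 mm along and 110 mm across of the mat's centre and less than 8 mm above the desk (z of nut in the frame of stud between 0.00358 and 0.00396 m and x of wrench in the frame of mat between -0.15 and 0.15 m and y of wrench in the frame of mat between -0.11 and 0.11 m and z of wrench in the frame of mat below 0.008 m and angle between wrench's own z axis and vertical below 0.08 rad and linear speed of wrench below 0.02 m/s).
It fails at once if the nut is overtightened (turned more than 1 rad past touching its washer, about 1.15 N m) (z of nut in the frame of stud below 0.00358 m).
It fails at once if the ring is lifted off (more than 25 mm from the nut) after the nut has begun to turn (a corner moved 8 mm) and before it is snug (distance of nut_corner from where it was at the start of the episode above 0.008 m and z of nut in the frame of stud above 0.00396 m and distance between ring and nut above 0.025 m).
It fails at once if one of the other things on the desk is moved more than 30 mm (distance of any of spanner, spare_nut, accelerometer, calibrator, dosimeter0, dosimeter1, mug, mouse from where it was at the start of the episode above 0.03 m).
It also fails if it takes over 72 s, if anything falls off the work surface, if the arm or the gripper's body presses on something with over 40 N, if the wrist force passes 120 N, or if a joint passes its speed limit or range.

ROBOT

A 6-joint arm with a two-finger parallel gripper is mounted at the origin on the work surface. World frame = base frame: x ahead of the robot, y to its left, z up, the work surface at z = 0. Lengths are in mm, angles in rad, forces in N, time in s.
With the tool pointing down it reaches from about 275 to 750 mm from the base axis. Payload 10.2 kg.
Tool frame: the origin (TCP) lies between the finger pads; the fingertips stand 17 mm ahead of it and the grasp point (between the pads) lies 2 mm behind it (tips_ahead is the distance from the TCP to the fingertips, in mm); z points along the fingers, y is the line along which they close (so a half turn about z gives the same grasp; the last joint's range is limited). The gripper opens to 85 mm and grips with 20 to 120 N. Pads are 22 mm wide; open, the fingers measure 114 mm over their backs; the gripper's body (76 mm by 85 mm) begins 54 mm behind the grasp point. The pads swing forward as they close: fully open they stand 13 mm farther back than shut.
Start: joints at [-1.325, 0.313, 1.498, -0, 1.331, -0.223], TCP at [237.192, -468.371, 248.294] pointing down, gripper open.
Joint ranges: [-2.94, 2.94], [-0.97, 2.17], [0.19, 2.56], [-1.23, 4.37], [0.02, 3.11], [-2.88, 2.88]. Speed limits (rad/s): [2.39, 2.39, 3.01, 3.14, 3.14, 3.14].

INTERFACE

Orientations are given as a unit quaternion [w, x, y, z].
In Python, from rig import sense, capture, finish_job, boxes_of, tips_ahead gives the robot as it stands.
- The arm moves only by the tool drive_tool, never from a script. Its argument "commands" is text: rows parted by semicolons, each of 7 numbers parted by spaces: the shift along the world's x, y, z in units of 0.1 m (1.0 is 0.1 m), then the turn, a rotation vector about the world's x, y, z in units of pi/4 rad (1.0 is pi/4 rad), then the opening in per cent of the stroke, from 0 (shut) to 100 (fully open). A call has 1 to 20 rows; each row shifts and turns the commanded pose from where the row before left it; what a row does not reach is not made up. A row lasts 1/12 s, in which the tool goes at most 41.7 mm and 7.16 degrees, less where a joint would pass 70% of its speed; a pose out of reach is approached as far as the arm can. A call with a number of a shift or a turn outside -1 to 1 is refused whole. A call with a gripper value outside its range is refused whole. The fingers move at their own pace and stop on an object; "force" is the grip in N (left out, the last holds). Time passes only in rows, so rows that do not move let the fingers close. It gives the time, the measured TCP pose, the force, the opening and the grip force at its end, in the units of the state.
- sense(): the state, without advancing time (a new reading comes with each control period).
- capture(name): name is "side" or "top"; returns a dict with "pixels" (420x560x3 uint8, blue, green, red), "fov_y" (degrees; the focal length in pixels is half the picture's height over the tangent of half this angle, whatever the lens; pixels are square), "cx", "cy" (the principal point, pixels), "k1" (the pictures are not rectified: a ray, as slopes to the right and down, at radius r is drawn at 1 + k1 r^2 times it, then the intrinsics apply), "position" and "attitude" of the camera in the world. Camera axes: x right, y down, z forward; pixel columns grow to the right and rows downward; lengths in mm; the calibration is good to about 2 mm. A picture is of the moment at which its call begins. There is no depth.
- finish_job(): hands the job in; it is judged then, once.
Trained networks look in a picture, given as the dict that the camera call returned (one of the last four; its "shot" number tells which), for a name from the list of things; names that differ only in an ending like _2 or _b are one class to them, and where a whole thing is asked for, a point or a joint stands for the part that bears it (a point fixed in the world has none). Each returns a list of dicts, best first, with "confidence" (0 to 1); they miss things now and then, are a little off and sometimes report something else, mostly with a low value. They report only what shows in the picture. A call takes as long as a camera call.
- boxes_of(picture, name): "position" ([column, row] in pixels, amid what is visible of it).
The state is a dict: "time_s": time; "joints": joint angles; "dq": joint speeds; "tau": joint torques, N m; "eef_pos": TCP position; "ee_rot": TCP orientation; "force": force on the tool from outside, world axes, zero at the start; "wrist_torque": the same for the moment, N m; "grip_width": opening from 0.0 (shut) to 1.0 (fully open); "grip_force": force on a finger pad.
Only numpy, scipy, OpenCV 4.12 (cv2) and the standard library are available. Lean on these libraries where they do the work, as an engineer would, in place of code of your own. Each camera call takes 0.05 s, during which the arm holds its last target. There are 200 camera calls.

## Working session

There is one attempt and no reset: what is moved stays moved. The work goes in short steps, Python scripts to look and compute and a tool call to move; the robot and the scene stay as the last step left them, time stands still between calls to the robot, and variables do not carry over. Pictures are saved under pics/ and viewed, at most 10 in all, crops included, and the job is handed in when it is done.

Besides the shell and the picture viewer there is one more tool, called after "Call:" by a JSON object that holds its "op" and its "data", one argument or row to a line. drive_tool: Moves the arm, as the interface text tells. Shifts and turns lie within -1 to 1; 1 stands for 0.1 m of shift or pi/4 rad of turn. Its arguments: {"type":"object","properties":{"commands":{"type":"string"},"force":{"type":"number"}},"required":["commands"]}

```bash
mkdir -p pics; ls
cat > h.py <<'E'
import numpy as np, cv2
from rig import *
from scipy.spatial.transform import Rotation as R
def rot(a):
    a=np.array(a,float)
    return a if a.shape==(3,3) else R.from_quat(a[[1,2,3,0]]).as_matrix()
def K(p):
    h,w=p["pixels"].shape[:2]; f=h/2/np.tan(np.radians(p["fov_y"])/2); return f
def ray(p,uv):
    f=K(p); d=(np.array(uv,float)-[p["cx"],p["cy"]])/f
    u=d.copy()
    for _ in range(20): u=d/(1+p["k1"]*(u@u))
    v=rot(p["attitude"])@np.array([u[0],u[1],1.]); return np.array(p["position"],float),v
def atz(p,uv,z):
    o,v=ray(p,uv); return o+v*(z-o[2])/v[2]
def proj(p,X):
    c=rot(p["attitude"]).T@(np.array(X,float)-p["position"]); u=c[:2]/c[2]
    return u*(1+p["k1"]*(u@u))*K(p)+[p["cx"],p["cy"]]
E
python3 - <<'E'
from h import *
s=sense(); print(s)
H=dict(wrench=8,ring=10,grip=12,nut=60,shaker=100,mat=3,spanner=8,spare_nut=12,accelerometer=60,calibrator=40,dosimeter0=20,mug=46,mouse=15)
for n in("top","side"):
    p=capture(n); cv2.imwrite(f"pics/{n}0.png",p["pixels"])
    print(n,{k:v for k,v in p.items() if k!="pixels"})
    for k,z in H.items():
        print(k,[(np.round(b["position"]).tolist(),round(b["confidence"],2),atz(p,b["position"],z)[:2].round().tolist()) for b in boxes_of(p,k)[:4]])
E
```

```text
pics
{'time_s': 0.0, 'joints': array([-1.32541376e+00,  3.13441958e-01,  1.49845580e+00, -6.87585520e-06,
        1.33099698e+00, -2.23375291e-01]), 'dq': array([-8.64746671e-04, -7.84154353e-04, -4.56840015e-05,  1.46780381e-03,
       -9.06065881e-04, -6.09642710e-04]), 'tau': array([-3.48226768e-04, -4.12268865e+01, -2.59741598e+01, -1.73111512e-04,
        4.21758508e-03,  4.90697616e-06]), 'eef_pos': array([ 237.12260601, -468.12766469,  247.7321304 ]), 'ee_rot': array([-6.50965971e-04,  9.72658369e-01,  2.32239689e-01, -1.05025079e-05]), 'force': array([-0.36842907, -0.13736051,  0.23264989]), 'wrist_torque': array([-0.0491189 ,  0.04428462,  0.00914816]), 'grip_force': 0.0, 'grip_width': 1.0019878443474566}
top {'fov_y': 55.32689672369968, 'cx': 274.6366818219896, 'cy': 205.97320848068932, 'k1': -0.09003926882489308, 'position': array([ 387.10512764,  -15.47735995, 1341.77568788]), 'attitude': array([ 0.0561829 , -0.70365779,  0.70680888, -0.04615622]), 'shot': 1}
wrench [([333.0, 247.0], 0.95, [444.0, -191.0])]
ring [([333.0, 248.0], 0.9, [440.0, -190.0])]
grip [([334.0, 245.
[... 884 characters left out ...]
[234.0, 298.0], 0.88, [454.0, -199.0])]
grip [([239.0, 296.0], 0.9, [465.0, -197.0])]
nut [([274.0, 192.0], 0.63, [569.0, 96.0])]
shaker [([314.0, 169.0], 0.75, [684.0, 139.0])]
mat [([332.0, 389.0], 0.67, [662.0, -433.0]), ([224.0, 319.0], 0.59, [429.0, -250.0])]
spanner [([193.0, 351.0], 0.8, [361.0, -329.0])]
spare_nut [([267.0, 356.0], 0.59, [528.0, -353.0])]
accelerometer [([280.0, 156.0], 0.53, [594.0, 247.0]), ([236.0, 296.0], 0.39, [462.0, -223.0])]
calibrator [([222.0, 403.0], 0.93, [433.0, -458.0])]
dosimeter0 [([332.0, 391.0], 0.82, [661.0, -442.0]), ([277.0, 405.0], 0.55, [544.0, -463.0])]
mug [([358.0, 282.0], 0.98, [753.0, -198.0])]
mouse [([225.0, 126.0], 0.7, [417.0, 461.0])]
```

Run:
```python
import cv2
a=cv2.imread("pics/top0.png")[100:360,120:440]; b=cv2.imread("pics/side0.png")[100:400,120:420]
cv2.imwrite("pics/t1.png",cv2.resize(a,None,fx=2.3,fy=2.3,interpolation=2)); cv2.imwrite("pics/s1.png",cv2.resize(b,None,fx=2,fy=2,interpolation=2))
```

```text
(no output)
```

View pics/t1.png

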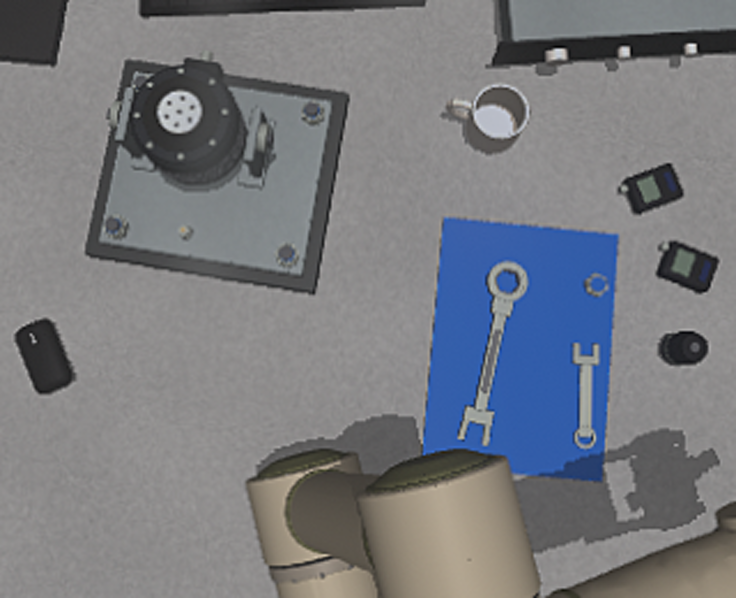

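View pics/s1.png

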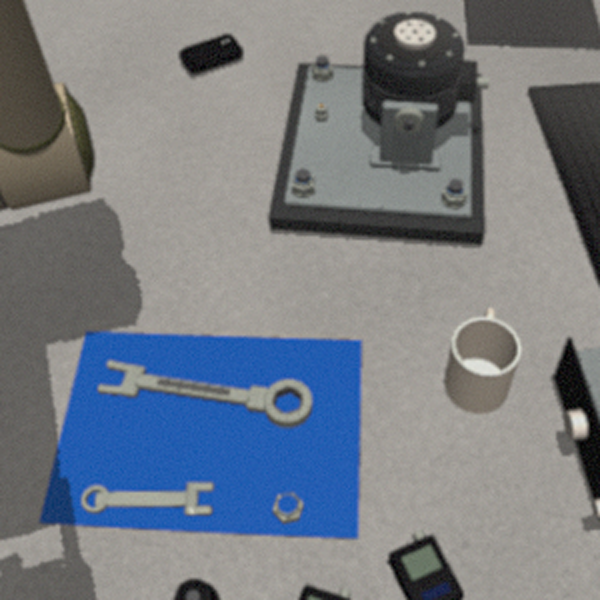

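The top view (crop at 2.3x) shows the ratchet spanner with its ring at about (508,281) and jaw at (476,425), so the ring points away from the robot. The loose nut is at (287,253), and the accelerometer at (185,232) stands left of it. The side view agrees. The handle side facing the robot is clear for swinging. Next I'll refine the positions.

Run:
```python
from h import *
for n in("top","side"):
    p=capture(n); im=p["pixels"]; hsv=cv2.cvtColor(im,cv2.COLOR_BGR2HSV)
    blue=((hsv[...,1]>120)&(abs(hsv[...,0].astype(int)-110)<15)).astype(np.uint8)
    c=proj(p,[450,-192,8]).astype(int)
    nb,l,st,ce=cv2.connectedComponentsWithStats(1-blue)
    # component of wrench
    i=l[max(0,c[1]-3):c[1]+4,max(0,c[0]-3):c[0]+4]; i=np.bincount(i[i>0]).argmax()
    m=l==i; print(n,"area",st[i])
    ys,xs=np.nonzero(m); P=np.array([atz(p,(x,y),14)[:2] for x,y in zip(xs,ys)])
    # hole
    nb2,l2,st2,ce2=cv2.connectedComponentsWithStats((~m).astype(np.uint8),connectivity=4)
    for j in range(1,nb2):
        if 10<st2[j][4]<400: print(" hole",ce2[j],st2[j][4],atz(p,ce2[j],12).round(1))
    u,s,v=np.linalg.svd(P-P.mean(0),full_matrices=False); d=v[0]*np.sign(v[0][0]); t=(P-P.mean(0))@d
    print(" mean",P.mean(0).round(1),"dir",np.degrees(np.arctan2(d[1],d[0])).round(2),"ends",t.min(),t.max(), "mid by ends",(P.mean(0)+d*(t.max()+t.min())/2).round(1))
    # handle line from cells around middle
    q=abs(t)<45; o=np.polyfit(P[q][:,0],P[q][:,1],1); print(" handle line yaw",np.degrees(np.arctan(o[0])),"y at 440:",np.polyval(o,440))
    for uv in ([170,199.1],): print(" other nut",atz(p,uv,60).round())
    N=proj(p,[568,98,65]).astype(int); M=proj(p,[531,-210,12]).astype(int)
    a=cv2.resize(im[N[1]-20:N[1]+21,N[0]-20:N[0]+21],None,fx=9,fy=9,interpolation=0)
    b=cv2.resize(im[M[1]-20:M[1]+21,M[0]-20:M[0]+21],None,fx=9,fy=9,interpolation=0)
    print(" crop origin",N-20,M-20)
    globals()[n]=np.hstack([a,b])
    for k in("nut","stud","ring"): print(k,[(np.round(b["position"],1).tolist(),round(b["confidence"],2)) for b in boxes_of(p,k)[:4]])
cv2.imwrite("pics/c2.png",cv2.resize(np.vstack([top,side]),(590,590)))
```

```text
top area [319 213  31  81 628]
 hole [339.96969697 222.06060606] 66 [ 525.7 -214.7   12. ]
 mean [ 432.8 -192.7] dir -13.53 ends -139.53650739427476 125.76115971026705 mid by ends [ 426.1 -191.1]
 handle line yaw -12.831083198481405 y at 440: -194.29189535385956
 other nut [599. 345.  60.]
 crop origin [224 187] [318 200]
nut [([242.7, 208.7], 0.59)]
stud [([348.5, 249.7], 0.27)]
ring [([335.5, 249.8], 0.86)]
side area [ 169  280  107   34 1195]
 hole [263.37777778 300.66666667] 90 [ 524.9 -212.9   12. ]
 mean [ 437.4 -194.9] dir -12.63 ends -144.52751608746283 119.1825990342726 mid by ends [ 425.  -192.2]
 handle line yaw -11.827987952164714 y at 440: -195.4069842738421
 other nut [278.  93.  60.]
 crop origin [254 170] [245 279]
nut [([273.3, 190.6], 0.61)]
stud [([221.2, 404.4], 0.6)]
ring [([235.9, 296.2], 0.8)]
```

View pics/c2.png

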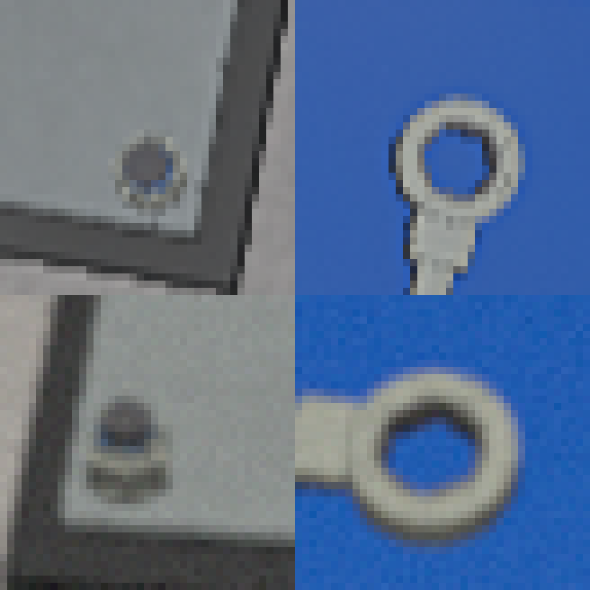

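The crops show the stud end in the top view at about (243.9, 208.7) px, with the nut and washer below it. In the side view the nut's stud end is at about (271.5, 186) px. The ring hole looks clean in both views.

Run:
```python
from h import *
P={n:capture(n) for n in("top","side")}
for n,uv,z in (("top",(243.9,208.7),80),("side",(271.2,186.3),80),("top",(244.8,208.8),63),("top",(242.7,208.7),63),("side",(273.3,190.6),63),("side",(271.2,191),63)):
    print(n,uv,z,atz(P[n],uv,z).round(1))
# slab/plate edges: plate corners by shaker geometry check
for n in P:
    print(n,"predict stud top/bottom",proj(P[n],[566,98,80]).round(1),proj(P[n],[566,98,52]).round(1))
    im=P[n]["pixels"]; g=cv2.cvtColor(im,cv2.COLOR_BGR2GRAY)
    c=proj(P[n],[566,98,66]).round().astype(int)
    print(g[c[1]-9:c[1]+10,c[0]-9:c[0]+10], c-9)
```

```text
top (243.9, 208.7) 80 [563.  100.1  80. ]
side (271.2, 186.3) 80 [560.8 101.1  80. ]
top (244.8, 208.8) 63 [565.   98.7  63. ]
top (242.7, 208.7) 63 [565.4 105.5  63. ]
side (273.3, 190.6) 63 [566.1 100.5  63. ]
side (271.2, 191) 63 [560.2  99.4  63. ]
top predict stud top/bottom [244.6 207.8] [245.3 209. ]
[[135 137 135 135 136 136 137 138 137 135 137 137 137 136 136 137 138 145
  119]
 [135 137 136 135 135 136 135 137 138 135 135 137 135 136 136 136 138 144
   97]
 [135 136 136 135 136 136 135 137 137 135 135 135 136 137 136 137 141 142
   79]
 [136 137 136 136 137 136 137 136 135 135 135 136 137 138 137 138 141 136
   71]
 [137 136 136 136 137 137 138 136 136 136 136 135 138 139 139 138 143 131
   59]
 [138 136 136 137 138 139 138 138 138 138 137 136 137 138 138 138 145 126
   63]
 [136 135 134 136 138 139 142 147 130 137 133 131 137 138 137 138 144 117
   72]
 [136 137 136 136 138 141 141 131 104 117 121 154 141 138 138 139 143 101
   75]
 [137 137 137 135 133 132 115  94  86  91 100 146 140 139 137 141 140  81
   73]
 [138 138 138 138 137 109  86  87  87  88  87  98 123 143 139 
[... 1665 characters left out ...]
16 116 137 136 135 138 142 142 142
  143]
 [134 133 118 113 124 135 133 133 128 133 123 116 119 134 145 146 143 141
  142]
 [141 127  90  79  94 110 113 123 115 105  96  88  95 123 145 144 143 142
  140]
 [141 128  85  74  78  81  87  96  89  82  75  73  80 120 138 146 142 141
  140]
 [146 132  97  86  87  88  88  81  79  82  79  86  88 117 137 145 138 145
  142]
 [143 141 130 112 113 113 100  85  90  94 109 103 117 135 141 140 143 148
  141]
 [149 146 140 135 120 107  97  90 100 102 120 133 141 140 143 147 146 145
  143]
 [148 144 146 142 141 135 133 132 138 135 137 145 144 145 145 144 146 142
  144]
 [142 135 137 140 136 141 145 144 146 147 142 147 148 147 143 141 146 145
  146]] [264 182]
```

Call:
{"op": "drive_tool", "data": {
  "commands": "0.3 0.45 -0.3 0 0 0 100; 0.3 0.45 -0.3 0 0 0 100; 0.3 0.4 -0.3 0 0 0 100; 0.3 0.4 -0.3 0 0 0 100; 0.3 0.4 -0.2 0 0 0 100; 0.3 0.3 0 0 0 0 100; 0 0 0 0 0 0 100; 0 0 0 0 0 0 100"
}}

```text
time_s: 2.57
eef_pos: [374.2, -288.9, 149.5]
ee_rot: [0.0, 0.972, 0.234, -0.0]
force: [0.5, -0.3, -0.0]
grip_width: 0.996
grip_force: 0.0
```

Call:
{"op": "drive_tool", "data": {
  "commands": "0.025 0.049 -0.025 0 0 0.156 100; 0.025 0.049 -0.025 0 0 0.156 100; 0.025 0.049 -0.025 0 0 0.156 100; 0.025 0.049 -0.025 0 0 0.156 100; 0.025 0.049 -0.025 0 0 0.156 100; 0.025 0.049 -0.025 0 0 0.156 100; 0.025 0.049 -0.025 0 0 0.156 100; 0.025 0.049 -0.025 0 0 0.156 100; 0.025 0.049 -0.025 0 0 0.156 100; 0.025 0.049 -0.025 0 0 0.156 100; 0.025 0.049 -0.025 0 0 0.156 100; 0.025 0.049 -0.025 0 0 0.156 100; 0.025 0.049 -0.025 0 0 0.156 100; 0.025 0.049 -0.025 0 0 0.156 100; 0.025 0.049 -0.025 0 0 0.156 100; 0.025 0.049 -0.025 0 0 0.156 100; 0.025 0.049 -0.025 0 0 0.156 100; 0.025 0.049 -0.025 0 0 0.156 100; 0.025 0.049 -0.025 0 0 0.156 100; 0.025 0.049 -0.025 0 0 0.156 100"
}}

```text
time_s: 4.23
eef_pos: [422.9, -193.4, 99.7]
ee_rot: [0.0, 0.109, 0.994, -0.0]
force: [0.0, -0.3, -0.6]
grip_width: 1.0
grip_force: 0.0
```

Run:
```python
from h import *
s=sense(); print(s["joints"],s["eef_pos"],rot(s["ee_rot"]).round(3),tips_ahead(1.0) if callable(tips_ahead) else tips_ahead)
```

```text
[-6.81516872e-01  3.68922221e-01  1.85557676e+00 -2.82708072e-04
  9.16267373e-01 -2.03401025e+00] [ 422.94482984 -193.39848966   99.67809041] [[-0.976  0.216  0.001]
 [ 0.216  0.976 -0.001]
 [-0.001 -0.001 -1.   ]] 17.0
```

Call:
{"op": "drive_tool", "data": {
  "commands": "0 0.01 -0.2 0 0 0 100; 0 0.01 -0.2 0 0 0 100; 0 0 -0.2 0 0 0 100; 0 0 -0.12 0 0 0 100; 0 0 0 0 0 0 100"
}}

```text
time_s: 4.65
eef_pos: [421.9, -190.7, 25.8]
ee_rot: [-0.002, 0.112, 0.994, 0.001]
force: [0.4, 0.7, -0.4]
grip_width: 1.002
grip_force: 0.0
```

View pics/g3.png

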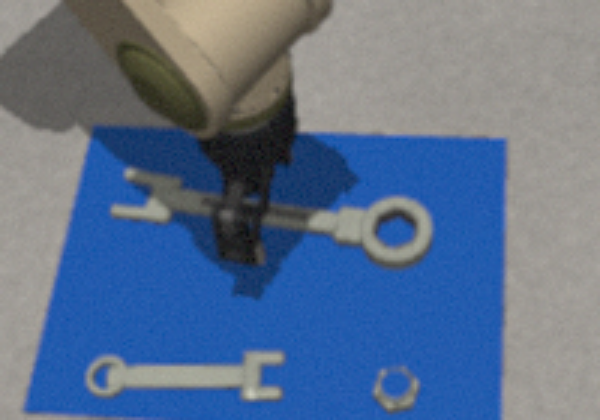

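The fingers straddle the handle at mid-length, as the picture shows. I'll go down 4 mm and close.

Call:
{"op": "drive_tool", "data": {
  "commands": "0 0 -0.04 0 0 0 60; 0 0 0 0 0 0 30; 0 0 0 0 0 0 10; 0 0 0 0 0 0 0; 0 0 0 0 0 0 0; 0 0 0 0 0 0 0; 0 0 0 0 0 0 0; 0 0 0 0 0 0 0; 0 0 0 0 0 0 0; 0 0 0 0 0 0 0",
  "force": 80
}}

```text
time_s: 5.53
eef_pos: [423.3, -190.3, 24.2]
ee_rot: [0.0, 0.111, 0.994, -0.0]
force: [-2.3, 0.1, 7.6]
grip_width: 0.184
grip_force: 78.6
```

Call:
{"op": "drive_tool", "data": {
  "commands": "0 0 0.2 0 0 0 0; 0 0 0.25 0 0 0 0; 0 0 0.25 0 0 0 0; 0.03 0.1 0.2 0 0 0 0; 0.03 0.25 0.05 0 0 0 0; 0.03 0.3 0 0 0 0 0; 0.03 0.3 0 0 0 0 0; 0.03 0.3 0 0 0 0 0; 0.03 0.3 0 0 0 0 0; 0.03 0.3 0 0 0 0 0; 0.03 0.3 0 0 0 0 0; 0.03 0.3 0 0 0 0 0; 0.03 0.3 0 0 0 0 0; 0.03 0.25 0 0 0 0 0; 0.03 0.14 0 0 0 0 0; 0 0 0 0 0 0 0; 0 0 0 0 0 0 0"
}}

```text
time_s: 6.95
eef_pos: [458.6, 124.2, 118.1]
ee_rot: [-0.001, 0.11, 0.994, -0.0]
force: [0.3, -0.3, -3.9]
grip_width: 0.178
grip_force: 79.7
```

```bash
cat > look.py <<'E'
from h import *
import sys
s=sense(); print(s["eef_pos"].round(1),s["ee_rot"].round(3),s["force"].round(1),s["wrist_torque"].round(2),s["joints"].round(2))
ims=[]
for n in("top","side"):
    p=capture(n); c=proj(p,[561,100,80]).round().astype(int); print(n,c-20)
    ims.append(cv2.resize(p["pixels"][c[1]-20:c[1]+21,c[0]-20:c[0]+21],(410,410),interpolation=0))
cv2.imwrite(f"pics/{sys.argv[1]}.png",cv2.resize(np.hstack(ims),(780,390)))
E
python3 look.py r4
```

```text
[458.6 124.2 118.1] [-0.001  0.11   0.994 -0.   ] [ 0.3 -0.3 -3.9] [-0.04  0.1   0.01] [ 0.02  0.36  1.81 -0.    0.97 -1.33]
top [224 189]
side [251 167]
```

View pics/r4.png

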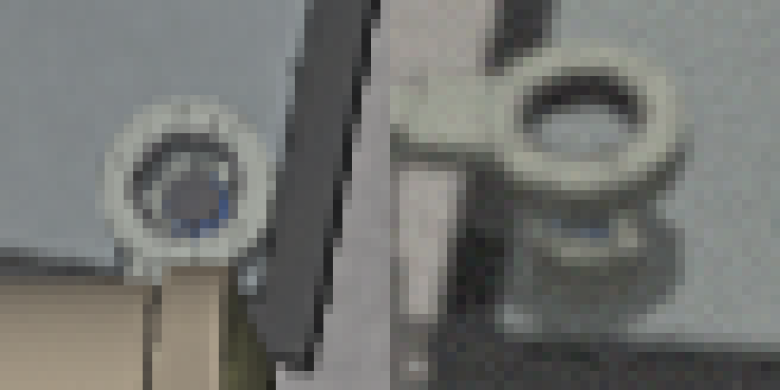

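The ring is in the air above the nut, with the stud seen through the hole in the top view. The ring-hole centre is at about (187,186) in the top crop and (195,112) in the side crop. I'll convert both to world coordinates.

Run:
```python
from h import *
t,s=capture("top"),capture("side")
f=390/41
T=(224+187/f-.5,189+186/f-.5); S=(251+195/f-.5,167+112/f-.5)
print(T,S,atz(t,T,113),atz(s,S,114))
T2=(224+193/f-.5,189+197/f-.5); print("stud",T2,atz(t,T2,80))
e=sense(); psi=np.arctan2(*(-rot(e["ee_rot"])[[1,0],0])); print(np.degrees(psi), e["eef_pos"][:2]+(525.3-423.0)*0+105*np.array([np.cos(psi),np.sin(psi)]))
```

```text
(243.15897435897435, 208.05384615384617) (271.0, 178.27435897435896) [560.4242315   99.39137127 113.        ] [561.0844792   98.34786616 114.        ]
stud (243.78974358974358, 209.21025641025642) [561.34870433 100.43348647  80.        ]
-12.805809973503845 [561.42374704  99.81337919]
```

Call:
{"op": "drive_tool", "data": {
  "commands": "0.004 0.012 -0.08 0 0 0 0; 0 0 -0.08 0 0 0 0; 0 0 -0.06 0 0 0 0; 0 0 -0.02 0 0 0 0; 0 0 -0.02 0 0 0 0; 0 0 -0.02 0 0 0 0; 0 0 0 0 0 0 0; 0 0 0 0 0 0 0"
}}

```text
time_s: 7.82
eef_pos: [459.7, 125.0, 90.6]
ee_rot: [0.0, 0.111, 0.994, 0.0]
force: [-0.0, 0.5, -4.1]
grip_width: 0.181
grip_force: 79.7
```

```bash
cat > st.py <<'E'
from h import *
import sys
N=np.array([561.2,100.2])
s=sense(); R_=rot(s["ee_rot"]); psi=np.degrees(np.arctan2(-R_[1,0],-R_[0,0]))
F=s["force"]; M=s["wrist_torque"]; e=s["eef_pos"]; r=(e[:2]-N)/1000
print("eef",e.round(1),"psi",round(psi,1),"F",F.round(1),"M",M.round(2),"Mnut",round(M[2]+r[0]*F[1]-r[1]*F[0],2),"ring",(e[:2]+105*np.array([np.cos(np.radians(psi)),np.sin(np.radians(psi))])).round(1),"z",e[2].round(1),"tilt",np.degrees(np.arccos(-R_[2,2])).round(1),"q",s["joints"].round(2),"t",s["time_s"],"gw",round(s["grip_width"],3))
E
python3 st.py
```

```text
eef [459.7 125.   90.6] psi -12.7 F [-0.   0.5 -4.1] M [0.06 0.07 0.04] Mnut -0.01 ring [562.1 101.9] z 90.6 tilt 0.0 q [ 0.02  0.41  1.83 -0.    0.91 -1.33] t 7.8167 gw 0.181
```

Call:
{"op": "drive_tool", "data": {
  "commands": "0 0 -0.01 0 0 0 0; 0 0 -0.01 0 0 0 0; 0 0 -0.01 0 0 0 0; 0 0 -0.01 0 0 0 0; 0 0 -0.01 0 0 0 0; 0 0 0 0 0 0 0"
}}

```text
time_s: 8.32
eef_pos: [459.5, 125.1, 85.4]
ee_rot: [-0.0, 0.111, 0.994, 0.0]
force: [-1.1, 0.9, -2.2]
grip_width: 0.176
grip_force: 80.0
```

```bash
python3 st.py
```

```text
eef [459.5 125.1  85.4] psi -12.7 F [-1.1  0.9 -2.2] M [ 0.03  0.12 -0.  ] Mnut -0.07 ring [561.9 101.9] z 85.4 tilt 0.0 q [ 0.02  0.41  1.83  0.    0.89 -1.33] t 8.3167 gw 0.176
```

```bash
cat > sw.py <<'E'
# sw.py target_psi rows Cx Cy dz_total(mm): rows to swing about C, from present measured pose
from h import *
import sys
tgt,n,cx,cy,dz=float(sys.argv[1]),int(sys.argv[2]),*map(float,sys.argv[3:6])
s=sense(); R_=rot(s["ee_rot"]); psi=np.degrees(np.arctan2(-R_[1,0],-R_[0,0]))
P=lambda a: np.array([cx,cy])-105*np.array([np.cos(np.radians(a)),np.sin(np.radians(a))])
A=np.linspace(psi,tgt,n+1); p=s["eef_pos"][:2].copy(); rows=[]
for a in A[1:]:
    d=np.round((P(a)-p)/100,3); p=p+d*100
    rows.append(f"{d[0]:g} {d[1]:g} {dz/100/n:.3g} 0 0 {(A[1]-A[0])/45:.4g} 0")
print("; ".join(rows))
E
python3 sw.py 20 13 561.7 102 -4
```

```text
-0.011 -0.045 -0.00308 0 0 0.05596 0; -0.008 -0.045 -0.00308 0 0 0.05596 0; -0.005 -0.046 -0.00308 0 0 0.05596 0; -0.003 -0.046 -0.00308 0 0 0.05596 0; -0.001 -0.046 -0.00308 0 0 0.05596 0; 0.001 -0.046 -0.00308 0 0 0.05596 0; 0.003 -0.046 -0.00308 0 0 0.05596 0; 0.005 -0.046 -0.00308 0 0 0.05596 0; 0.007 -0.046 -0.00308 0 0 0.05596 0; 0.009 -0.045 -0.00308 0 0 0.05596 0; 0.011 -0.045 -0.00308 0 0 0.05596 0; 0.012 -0.044 -0.00308 0 0 0.05596 0; 0.015 -0.044 -0.00308 0 0 0.05596 0
```

Call:
{"op": "drive_tool", "data": {
  "commands": "-0.009 -0.045 -0.004 0 0 0.056 0; -0.008 -0.045 -0.004 0 0 0.056 0; -0.005 -0.046 -0.004 0 0 0.056 0; -0.003 -0.046 -0.004 0 0 0.056 0; -0.001 -0.046 -0.004 0 0 0.056 0; 0.001 -0.046 -0.004 0 0 0.056 0; 0.003 -0.046 -0.004 0 0 0.056 0; 0.005 -0.046 -0.004 0 0 0.056 0; 0.007 -0.046 -0.003 0 0 0.056 0; 0.009 -0.045 -0.003 0 0 0.056 0; 0.011 -0.045 -0.003 0 0 0.056 0; 0.012 -0.044 -0.003 0 0 0.056 0; 0.015 -0.044 0 0 0 0.056 0; 0 0 0 0 0 0 0"
}}

```text
time_s: 9.48
eef_pos: [462.9, 65.7, 80.9]
ee_rot: [-0.001, -0.175, 0.985, 0.0]
force: [-3.4, 2.6, -4.6]
grip_width: 0.179
grip_force: 79.8
```

```bash
python3 st.py
```

```text
eef [462.9  65.7  80.9] psi 20.1 F [-3.4  2.6 -4.6] M [0.23 0.47 0.21] Mnut -0.16 ring [561.5 101.8] z 80.9 tilt 0.1 q [-0.11  0.41  1.86 -0.    0.87 -2.03] t 9.4833 gw 0.179
```

Call:
{"op": "drive_tool", "data": {
  "commands": "-0.005 0.004 -0.01 0 0 0 0; 0 0 -0.01 0 0 0 0; 0 0 -0.01 0 0 0 0; 0 0 -0.01 0 0 0 0; 0 0 -0.01 0 0 0 0; 0 0 -0.01 0 0 0 0; 0 0 -0.01 0 0 0 0; 0 0 0 0 0 0 0"
}}

```text
time_s: 10.15
eef_pos: [462.6, 66.5, 73.9]
ee_rot: [-0.0, -0.174, 0.985, 0.0]
force: [-3.0, 0.7, -3.7]
grip_width: 0.177
grip_force: 79.8
```

```bash
python3 st.py
```

```text
eef [462.6  66.5  73.9] psi 20.0 F [-3.   0.7 -3.7] M [-0.03  0.46  0.1 ] Mnut -0.08 ring [561.3 102.5] z 73.9 tilt 0.0 q [-0.11  0.42  1.87  0.    0.86 -2.03] t 10.15 gw 0.177
```

```bash
python3 sw.py 48 7 561.1 102.5 0
```

```text
0.025 -0.067 0 0 0 0.08883 0; 0.033 -0.066 0 0 0 0.08883 0; 0.036 -0.064 0 0 0 0.08883 0; 0.041 -0.06 0 0 0 0.08883 0; 0.045 -0.058 0 0 0 0.08883 0; 0.049 -0.054 0 0 0 0.08883 0; 0.053 -0.051 0 0 0 0.08883 0
```

Call:
{"op": "drive_tool", "data": {
  "commands": "0.025 -0.067 0 0 0 0.089 0; 0.033 -0.066 0 0 0 0.089 0; 0.036 -0.064 0 0 0 0.089 0; 0.041 -0.06 0 0 0 0.089 0; 0.045 -0.058 0 0 0 0.089 0; 0.049 -0.054 0 0 0 0.089 0; 0.053 -0.051 0 0 0 0.089 0; 0 0 0 0 0 0 0"
}}

```text
time_s: 10.82
eef_pos: [491.6, 23.7, 74.1]
ee_rot: [0.0, -0.408, 0.913, -0.0]
force: [-1.6, 0.2, -4.1]
grip_width: 0.178
grip_force: 79.8
```

```bash
python3 st.py; python3 sw.py -54 20 561.1 102.5 0
```

```text
eef [491.6  23.7  74.1] psi 48.2 F [-1.6  0.2 -4.1] M [-0.12  0.47  0.13] Mnut -0.01 ring [561.6 101.9] z 74.1 tilt 0.0 q [-0.19  0.46  1.8  -0.    0.88 -2.6 ] t 10.8167 gw 0.178
-0.072 0.071 0 0 0 -0.1135 0; -0.061 0.071 0 0 0 -0.1135 0; -0.054 0.077 0 0 0 -0.1135 0; -0.047 0.081 0 0 0 -0.1135 0; -0.04 0.084 0 0 0 -0.1135 0; -0.032 0.088 0 0 0 -0.1135 0; -0.024 0.091 0 0 0 -0.1135 0; -0.016 0.092 0 0 0 -0.1135 0; -0.008 0.093 0 0 0 -0.1135 0; 0 0.094 0 0 0 -0.1135 0; 0.009 0.093 0 0 0 -0.1135 0; 0.017 0.092 0 0 0 -0.1135 0; 0.026 0.09 0 0 0 -0.1135 0; 0.033 0.087 0 0 0 -0.1135 0; 0.041 0.085 0 0 0 -0.1135 0; 0.048 0.08 0 0 0 -0.1135 0; 0.055 0.075 0 0 0 -0.1135 0; 0.062 0.071 0 0 0 -0.1135 0; 0.068 0.064 0 0 0 -0.1135 0; 0.073 0.059 0 0 0 -0.1135 0
```

Call:
{"op": "drive_tool", "data": {
  "commands": "-0.068 0.067 0 0 0 -0.1135 0; -0.061 0.071 0 0 0 -0.1135 0; -0.054 0.077 0 0 0 -0.1135 0; -0.047 0.081 0 0 0 -0.1135 0; -0.04 0.084 0 0 0 -0.1135 0; -0.032 0.088 0 0 0 -0.1135 0; -0.024 0.091 0 0 0 -0.1135 0; -0.016 0.092 0 0 0 -0.1135 0; -0.008 0.093 0 0 0 -0.1135 0; 0 0.094 0 0 0 -0.1135 0; 0.009 0.093 0 0 0 -0.1135 0; 0.017 0.092 0 0 0 -0.1135 0; 0.026 0.09 0 0 0 -0.1135 0; 0.033 0.087 0 0 0 -0.1135 0; 0.041 0.085 0 0 0 -0.1135 0; 0.048 0.08 0 0 0 -0.1135 0; 0.055 0.075 0 0 0 -0.1135 0; 0.062 0.071 0 0 0 -0.1135 0; 0.068 0.064 0 0 0 -0.1135 0; 0.073 0.059 0 0 0 -0.1135 0"
}}

```text
time_s: 12.48
eef_pos: [499.9, 187.6, 74.1]
ee_rot: [0.001, 0.458, 0.889, -0.0]
force: [2.2, -8.5, -6.9]
grip_width: 0.181
grip_force: 79.5
```

```bash
python3 st.py; python3 sw.py 48 20 561.1 102.5 0
```

```text
eef [499.9 187.6  74.1] psi -54.5 F [ 2.2 -8.5 -6.9] M [-1.23 -0.37  0.12] Mnut 0.45 ring [560.9 102.1] z 74.1 tilt 0.1 q [ 0.14  0.53  1.67 -0.    0.94 -0.48] t 12.4833 gw 0.181
-0.072 -0.054 0 0 0 0.1139 0; -0.068 -0.065 0 0 0 0.1139 0; -0.062 -0.07 0 0 0 0.1139 0; -0.056 -0.075 0 0 0 0.1139 0; -0.049 -0.08 0 0 0 0.1139 0; -0.042 -0.084 0 0 0 0.1139 0; -0.034 -0.088 0 0 0 0.1139 0; -0.026 -0.09 0 0 0 0.1139 0; -0.017 -0.092 0 0 0 0.1139 0; -0.01 -0.094 0 0 0 0.1139 0; -0.001 -0.093 0 0 0 0.1139 0; 0.007 -0.094 0 0 0 0.1139 0; 0.016 -0.093 0 0 0 0.1139 0; 0.024 -0.09 0 0 0 0.1139 0; 0.032 -0.089 0 0 0 0.1139 0; 0.039 -0.085 0 0 0 0.1139 0; 0.047 -0.081 0 0 0 0.1139 0; 0.054 -0.077 0 0 0 0.1139 0; 0.061 -0.071 0 0 0 0.1139 0; 0.067 -0.066 0 0 0 0.1139 0
```

Call:
{"op": "drive_tool", "data": {
  "commands": "-0.072 -0.058 0 0 0 0.114 0; -0.068 -0.065 0 0 0 0.114 0; -0.062 -0.07 0 0 0 0.114 0; -0.056 -0.075 0 0 0 0.114 0; -0.049 -0.08 0 0 0 0.114 0; -0.042 -0.084 0 0 0 0.114 0; -0.034 -0.088 0 0 0 0.114 0; -0.026 -0.09 0 0 0 0.114 0; -0.017 -0.092 0 0 0 0.114 0; -0.01 -0.094 0 0 0 0.114 0; -0.001 -0.093 0 0 0 0.114 0; 0.007 -0.094 0 0 0 0.114 0; 0.016 -0.093 0 0 0 0.114 0; 0.024 -0.09 0 0 0 0.114 0; 0.032 -0.089 0 0 0 0.114 0; 0.039 -0.085 0 0 0 0.114 0; 0.047 -0.081 0 0 0 0.114 0; 0.054 -0.077 0 0 0 0.114 0; 0.061 -0.071 0 0 0 0.114 0; 0.067 -0.066 0 0 0 0.114 0"
}}

```text
time_s: 14.15
eef_pos: [490.8, 24.1, 74.4]
ee_rot: [0.001, -0.411, 0.911, -0.0]
force: [1.9, -0.1, -4.8]
grip_width: 0.177
grip_force: 79.8
```

```bash
python3 st.py; python3 sw.py 8 8 561.1 102.5 0
```

```text
eef [490.8  24.1  74.4] psi 48.6 F [ 1.9 -0.1 -4.8] M [ 0.01 -0.08 -0.19] Mnut -0.03 ring [560.3 102.8] z 74.4 tilt 0.1 q [-0.19  0.46  1.8   0.    0.88 -2.61] t 14.15 gw 0.177
-0.059 0.062 0 0 0 -0.1127 0; -0.061 0.07 0 0 0 -0.1127 0; -0.054 0.075 0 0 0 -0.1127 0; -0.048 0.08 0 0 0 -0.1127 0; -0.04 0.084 0 0 0 -0.1127 0; -0.033 0.086 0 0 0 -0.1127 0; -0.025 0.09 0 0 0 -0.1127 0; -0.017 0.091 0 0 0 -0.1127 0
```

Call:
{"op": "drive_tool", "data": {
  "commands": "-0.059 0.062 0 0 0 -0.1127 0; -0.061 0.07 0 0 0 -0.1127 0; -0.054 0.075 0 0 0 -0.1127 0; -0.048 0.08 0 0 0 -0.1127 0; -0.04 0.084 0 0 0 -0.1127 0; -0.033 0.086 0 0 0 -0.1127 0; -0.025 0.09 0 0 0 -0.1127 0; -0.017 0.091 0 0 0 -0.1127 0"
}}

```text
time_s: 14.82
eef_pos: [456.9, 88.5, 74.4]
ee_rot: [0.001, -0.066, 0.998, -0.0]
force: [3.5, -3.2, -5.6]
grip_width: 0.187
grip_force: 79.7
```

```bash
python3 st.py; python3 sw.py -52 12 561.1 102.5 0
```

```text
eef [456.9  88.5  74.4] psi 7.5 F [ 3.5 -3.2 -5.6] M [-0.34 -0.35  0.08] Mnut 0.45 ring [561.  102.3] z 74.4 tilt 0.1 q [-0.06  0.41  1.88 -0.    0.85 -1.76] t 14.8167 gw 0.187
-0.007 0.093 0 0 0 -0.1103 0; -0 0.091 0 0 0 -0.1103 0; 0.007 0.09 0 0 0 -0.1103 0; 0.016 0.09 0 0 0 -0.1103 0; 0.023 0.088 0 0 0 -0.1103 0; 0.031 0.085 0 0 0 -0.1103 0; 0.038 0.083 0 0 0 -0.1103 0; 0.045 0.079 0 0 0 -0.1103 0; 0.052 0.075 0 0 0 -0.1103 0; 0.057 0.07 0 0 0 -0.1103 0; 0.064 0.065 0 0 0 -0.1103 0; 0.069 0.059 0 0 0 -0.1103 0
```

Call:
{"op": "drive_tool", "data": {
  "commands": "-0.007 0.093 0 0 0 -0.11 0; 0 0.091 0 0 0 -0.11 0; 0.007 0.09 0 0 0 -0.11 0; 0.016 0.09 0 0 0 -0.11 0"
}}

```text
time_s: 15.15
eef_pos: [458.5, 124.8, 74.3]
ee_rot: [0.001, 0.107, 0.994, -0.0]
force: [2.3, -4.7, -5.8]
grip_width: 0.182
grip_force: 79.7
```

```bash
python3 st.py
```

```text
eef [458.5 124.8  74.3] psi -12.3 F [ 2.3 -4.7 -5.8] M [-0.68 -0.24 -0.07] Mnut 0.35 ring [561.1 102.5] z 74.3 tilt 0.1 q [ 0.02  0.43  1.85 -0.    0.86 -1.34] t 15.15 gw 0.182
```

Call:
{"op": "drive_tool", "data": {
  "commands": "0.023 0.088 0 0 0 -0.11 0; 0.031 0.085 0 0 0 -0.11 0; 0.038 0.083 0 0 0 -0.11 0; 0.045 0.079 0 0 0 -0.11 0"
}}

```text
time_s: 15.48
eef_pos: [472.2, 158.2, 74.2]
ee_rot: [0.001, 0.276, 0.961, -0.0]
force: [2.9, -6.5, -6.1]
grip_width: 0.182
grip_force: 79.7
```

```bash
python3 st.py
```

```text
eef [472.2 158.2  74.2] psi -32.1 F [ 2.9 -6.5 -6.1] M [-0.92 -0.23 -0.03] Mnut 0.38 ring [561.2 102.4] z 74.2 tilt 0.1 q [ 0.09  0.47  1.78 -0.    0.89 -0.92] t 15.4833 gw 0.182
```

Call:
{"op": "drive_tool", "data": {
  "commands": "0.052 0.075 0 0 0 -0.11 0; 0.057 0.07 0 0 0 -0.11 0; 0.064 0.065 0 0 0 -0.11 0; 0.069 0.059 0 0 0 -0.11 0"
}}

```text
time_s: 15.82
eef_pos: [496.4, 184.8, 74.0]
ee_rot: [0.001, 0.437, 0.899, -0.0]
force: [0.9, -7.9, -5.8]
grip_width: 0.179
grip_force: 79.7
```

```bash
python3 st.py;  python3 sw.py 48 20 561.1 102.5 0
```

```text
eef [496.4 184.8  74. ] psi -51.8 F [ 0.9 -7.9 -5.8] M [-1.16 -0.12  0.04] Mnut 0.48 ring [561.2 102.2] z 74.0 tilt 0.1 q [ 0.14  0.53  1.68 -0.    0.93 -0.53] t 15.8167 gw 0.179
-0.071 -0.057 0 0 0 0.1109 0; -0.064 -0.065 0 0 0 0.1109 0; -0.058 -0.071 0 0 0 0.1109 0; -0.051 -0.076 0 0 0 0.1109 0; -0.045 -0.079 0 0 0 0.1109 0; -0.038 -0.084 0 0 0 0.1109 0; -0.03 -0.086 0 0 0 0.1109 0; -0.023 -0.088 0 0 0 0.1109 0; -0.015 -0.091 0 0 0 0.1109 0; -0.007 -0.091 0 0 0 0.1109 0; 0.001 -0.091 0 0 0 0.1109 0; 0.009 -0.091 0 0 0 0.1109 0; 0.016 -0.09 0 0 0 0.1109 0; 0.025 -0.088 0 0 0 0.1109 0; 0.032 -0.086 0 0 0 0.1109 0; 0.04 -0.083 0 0 0 0.1109 0; 0.046 -0.078 0 0 0 0.1109 0; 0.053 -0.075 0 0 0 0.1109 0; 0.06 -0.069 0 0 0 0.1109 0; 0.065 -0.064 0 0 0 0.1109 0
```

Call:
{"op": "drive_tool", "data": {
  "commands": "-0.071 -0.059 0 0 0 0.111 0; -0.064 -0.065 0 0 0 0.111 0; -0.058 -0.071 0 0 0 0.111 0; -0.051 -0.076 0 0 0 0.111 0; -0.045 -0.079 0 0 0 0.111 0; -0.038 -0.084 0 0 0 0.111 0; -0.03 -0.086 0 0 0 0.111 0; -0.023 -0.088 0 0 0 0.111 0; -0.015 -0.091 0 0 0 0.111 0; -0.007 -0.091 0 0 0 0.111 0; 0.001 -0.091 0 0 0 0.111 0; 0.009 -0.091 0 0 0 0.111 0; 0.016 -0.09 0 0 0 0.111 0; 0.025 -0.088 0 0 0 0.111 0; 0.032 -0.086 0 0 0 0.111 0; 0.04 -0.083 0 0 0 0.111 0; 0.046 -0.078 0 0 0 0.111 0; 0.053 -0.075 0 0 0 0.111 0; 0.06 -0.069 0 0 0 0.111 0; 0.065 -0.064 0 0 0 0.111 0"
}}

```text
time_s: 17.48
eef_pos: [490.9, 24.1, 74.3]
ee_rot: [0.0, -0.411, 0.912, -0.0]
force: [-0.4, -1.1, -4.6]
grip_width: 0.18
grip_force: 79.9
```

```bash
python3 st.py;  python3 sw.py -52 20 561.1 102.5 0
```

```text
eef [490.9  24.1  74.3] psi 48.5 F [-0.4 -1.1 -4.6] M [-0.14  0.07 -0.13] Mnut -0.09 ring [560.4 102.8] z 74.3 tilt 0.1 q [-0.19  0.46  1.8   0.    0.88 -2.61] t 17.4833 gw 0.18
-0.06 0.061 0 0 0 -0.1117 0; -0.06 0.07 0 0 0 -0.1117 0; -0.054 0.074 0 0 0 -0.1117 0; -0.047 0.079 0 0 0 -0.1117 0; -0.04 0.083 0 0 0 -0.1117 0; -0.033 0.086 0 0 0 -0.1117 0; -0.025 0.089 0 0 0 -0.1117 0; -0.018 0.09 0 0 0 -0.1117 0; -0.009 0.092 0 0 0 -0.1117 0; -0.001 0.092 0 0 0 -0.1117 0; 0.007 0.092 0 0 0 -0.1117 0; 0.014 0.091 0 0 0 -0.1117 0; 0.023 0.089 0 0 0 -0.1117 0; 0.031 0.087 0 0 0 -0.1117 0; 0.038 0.084 0 0 0 -0.1117 0; 0.045 0.08 0 0 0 -0.1117 0; 0.052 0.076 0 0 0 -0.1117 0; 0.058 0.071 0 0 0 -0.1117 0; 0.065 0.065 0 0 0 -0.1117 0; 0.07 0.06 0 0 0 -0.1117 0
```

First chunk of 30°, of which 10–25° is slack; after that, smaller chunks.

Call:
{"op": "drive_tool", "data": {
  "commands": "-0.06 0.061 0 0 0 -0.112 0; -0.06 0.07 0 0 0 -0.112 0; -0.054 0.074 0 0 0 -0.112 0; -0.047 0.079 0 0 0 -0.112 0; -0.04 0.083 0 0 0 -0.112 0; -0.033 0.086 0 0 0 -0.112 0"
}}

```text
time_s: 17.98
eef_pos: [461.1, 70.1, 74.3]
ee_rot: [0.001, -0.155, 0.988, -0.0]
force: [1.2, -2.1, -5.0]
grip_width: 0.18
grip_force: 79.8
```

```bash
python3 st.py
```

```text
eef [461.1  70.1  74.3] psi 17.8 F [ 1.2 -2.1 -5. ] M [-0.34 -0.13  0.09] Mnut 0.33 ring [561.  102.2] z 74.3 tilt 0.1 q [-0.1   0.42  1.87 -0.    0.85 -1.98] t 17.9833 gw 0.18
```

Call:
{"op": "drive_tool", "data": {
  "commands": "-0.025 0.089 0 0 0 -0.112 0; -0.018 0.09 0 0 0 -0.112 0; -0.009 0.092 0 0 0 -0.112 0"
}}

```text
time_s: 18.23
eef_pos: [456.1, 97.2, 74.3]
ee_rot: [0.001, -0.023, 1.0, -0.0]
force: [2.7, -3.1, -6.1]
grip_width: 0.176
grip_force: 79.7
```

```bash
python3 st.py
```

```text
eef [456.1  97.2  74.3] psi 2.7 F [ 2.7 -3.1 -6.1] M [-0.39 -0.21  0.09] Mnut 0.42 ring [561.  102.2] z 74.3 tilt 0.1 q [-0.04  0.41  1.87 -0.    0.85 -1.66] t 18.2333 gw 0.176
```

Call:
{"op": "drive_tool", "data": {
  "commands": "-0.001 0.092 0 0 0 -0.112 0; 0.007 0.092 0 0 0 -0.112 0; 0.014 0.091 0 0 0 -0.112 0"
}}

```text
time_s: 18.48
eef_pos: [458.4, 124.4, 74.4]
ee_rot: [0.001, 0.108, 0.994, -0.0]
force: [3.2, -6.6, -6.1]
grip_width: 0.182
grip_force: 79.8
```

```bash
python3 st.py
```

```text
eef [458.4 124.4  74.4] psi -12.4 F [ 3.2 -6.6 -6.1] M [-0.98 -0.36  0.14] Mnut 0.74 ring [561.  101.8] z 74.4 tilt 0.1 q [ 0.02  0.43  1.85 -0.    0.86 -1.34] t 18.4833 gw 0.182
```

Call:
{"op": "drive_tool", "data": {
  "commands": "0.023 0.089 0 0 0 -0.112 0; 0.031 0.087 0 0 0 -0.112 0; 0.038 0.084 0 0 0 -0.112 0"
}}

```text
time_s: 18.73
eef_pos: [467.7, 150.2, 74.3]
ee_rot: [0.001, 0.238, 0.971, -0.001]
force: [3.9, -7.2, -4.9]
grip_width: 0.178
grip_force: 79.8
```

```bash
python3 st.py
```

```text
eef [467.7 150.2  74.3] psi -27.5 F [ 3.9 -7.2 -4.9] M [-1.27 -0.33  0.28] Mnut 0.77 ring [560.8 101.7] z 74.3 tilt 0.1 q [ 0.07  0.46  1.8  -0.    0.88 -1.02] t 18.7333 gw 0.178
```

Call:
{"op": "drive_tool", "data": {
  "commands": "0.034 0.065 0 0 0 -0.09 0; 0.014 0.024 0 0 0 -0.035 0; 0 0 0 0 0 0 0; 0 0 0 0 0 0 0; 0 0 0 0 0 0 0; 0 0 0 0 0 0 0"
}}

```text
time_s: 19.23
eef_pos: [472.5, 158.6, 74.2]
ee_rot: [0.001, 0.283, 0.959, -0.0]
force: [3.1, -7.5, -5.4]
grip_width: 0.179
grip_force: 79.8
```

```bash
python3 st.py
```

```text
eef [472.5 158.6  74.2] psi -32.9 F [ 3.1 -7.5 -5.4] M [-1.19 -0.25  0.31] Mnut 0.79 ring [560.7 101.6] z 74.2 tilt 0.1 q [ 0.09  0.47  1.78 -0.    0.89 -0.91] t 19.2333 gw 0.179
```

Call:
{"op": "drive_tool", "data": {
  "commands": "-0.04 -0.063 0 0 0 0.096 0; -0.034 -0.068 0 0 0 0.096 0; -0.026 -0.071 0 0 0 0.096 0; 0 0 0 0 0 0 0; 0 0 0.04 0 0 0 0; 0 0 0.05 0 0 0 0; 0 0 0.05 0 0 0 0; 0 0 0 0 0 0 0"
}}

```text
time_s: 19.9
eef_pos: [462.2, 139.6, 89.3]
ee_rot: [0.001, 0.173, 0.985, 0.0]
force: [-0.6, -0.5, -3.9]
grip_width: 0.183
grip_force: 80.0
```

```bash
python3 st.py
```

```text
eef [462.2 139.6  89.3] psi -19.9 F [-0.6 -0.5 -3.9] M [ 0.01  0.07 -0.02] Mnut 0.06 ring [560.9 103.9] z 89.3 tilt 0.1 q [ 0.05  0.42  1.81  0.    0.91 -1.17] t 19.9 gw 0.183
```

Call:
{"op": "drive_tool", "data": {
  "commands": "0 0 0.1 0 0 0 0; 0 0 0.15 0 0 0 0; 0 0 0.05 0 0 0 0; -0.03 -0.15 0 0 0 0.04 0; -0.03 -0.25 0 0 0 0.04 0; -0.03 -0.28 0 0 0 0.04 0; -0.03 -0.3 0 0 0 0.04 0; -0.03 -0.3 0 0 0 0 0; -0.03 -0.3 0 0 0 0 0; -0.03 -0.3 0 0 0 0 0; -0.03 -0.3 0 0 0 0 0; -0.03 -0.3 0 0 0 0 0; -0.03 -0.3 0 0 0 0 0; -0.03 -0.25 0 0 0 0 0; -0.03 -0.17 0 0 0 0 0; -0.03 -0.1 -0.2 0 0 0 0; 0 0 -0.25 0 0 0 0; 0 0 -0.25 0 0 0 0; 0 0 -0.1 0 0 0 0; 0 0 0 0 0 0 0"
}}

```text
time_s: 21.57
eef_pos: [421.9, -190.1, 36.5]
ee_rot: [-0.002, 0.11, 0.994, 0.001]
force: [0.2, -0.2, -5.0]
grip_width: 0.179
grip_force: 79.9
```

```bash
python3 st.py
```

```text
eef [ 421.9 -190.1   36.5] psi -12.6 F [ 0.2 -0.2 -5. ] M [ 0.03  0.09 -0.02] Mnut 0.05 ring [ 524.4 -213.1] z 36.5 tilt 0.2 q [-0.68  0.48  1.9   0.    0.76 -2.03] t 21.5667 gw 0.179
```

Call:
{"op": "drive_tool", "data": {
  "commands": "0 0 -0.04 0 0 0 0; 0 0 -0.03 0 0 0 0; 0 0 -0.02 0 0 0 0; 0 0 -0.015 0 0 0 0; 0 0 -0.01 0 0 0 0; 0 0 -0.01 0 0 0 0; 0 0 0 0 0 0 0; 0 0 0 0 0 0 0"
}}

```text
time_s: 22.23
eef_pos: [422.9, -191.0, 25.7]
ee_rot: [0.0, 0.11, 0.994, -0.0]
force: [0.0, -0.3, -5.0]
grip_width: 0.177
grip_force: 80.0
```

Call:
{"op": "drive_tool", "data": {
  "commands": "0 0 -0.01 0 0 0 0; 0 0 -0.01 0 0 0 0; 0 0 -0.007 0 0 0 0; 0 0 0 0 0 0 0; 0 0 0 0 0 0 0"
}}

```text
time_s: 22.65
eef_pos: [423.0, -191.1, 24.2]
ee_rot: [0.0, 0.11, 0.994, -0.0]
force: [-6.4, 4.2, 16.5]
grip_width: 0.176
grip_force: 82.5
```

Contact with the mat. I'll open and back away.

Call:
{"op": "drive_tool", "data": {
  "commands": "0 0 0.005 0 0 0 5; 0 0 0.005 0 0 0 30; 0 0 0 0 0 0 60; 0 0 0 0 0 0 100; 0 0 0 0 0 0 100; 0 0 0 0 0 0 100; 0 0 0 0 0 0 100; 0 0 0 0 0 0 100; 0 0 0.1 0 0 0 100; 0 0 0.2 0 0 0 100; 0 0 0.3 0 0 0 100; -0.1 -0.1 0.3 0 0 0 100; -0.2 -0.2 0.2 0 0 0 100; -0.2 -0.2 0.2 0 0 0 100; 0 0 0 0 0 0 100; 0 0 0 0 0 0 100"
}}

```text
time_s: 23.98
eef_pos: [372.7, -241.8, 155.2]
ee_rot: [0.001, 0.111, 0.994, -0.001]
force: [0.1, 0.1, -0.7]
grip_width: 1.004
grip_force: 0.0
```

Run:
```python
from h import *
t,p=capture("top"),capture("side")
a=t["pixels"][180:320,140:420]
cv2.imwrite("pics/e5.png",np.vstack([cv2.resize(a,(560,280)),cv2.resize(p["pixels"][140:400,120:400],(340,316))[:, :].copy() if 0 else cv2.copyMakeBorder(cv2.resize(p["pixels"][140:400,120:400],(340,316)),0,0,0,220,0)]))
```

```text
(no output)
```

View pics/e5.png

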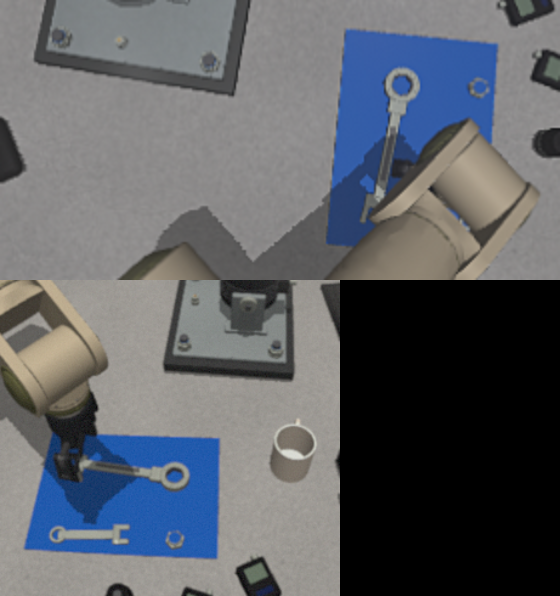

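The spanner lies flat on the mat where it started, with its ring at about (402,85) in the picture. Nothing else has moved.

```bash
python3 -c "
from rig import *
print(finish_job())"
```

```text
the job is handed in; nothing more can be done
None
```

The job is handed in: the loose nut read about 0.79 N m with the spanner stopped (roughly 0.9 to 1.0 while turning, somewhat above the 0.8 target but inside the 0.7 to 1.15 snug window). The spanner lies flat on the blue mat again, nothing else moved, and the verdict was not reported back.

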